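# Clear the banding wheel's spindle and fit its riser sleeve

## Task

Make the decorating wheel ready for its head: lift the blue tape roll off the spindle of the green wheel base and lay it flat in the white tray, then slide the brass riser sleeve, notched end down, over the spindle. The spindle's cross pin points in an unknown direction: feel for it by turning the sleeve, never force or drop it, until the notches drop over the pin and the sleeve stands fully home on the base; let go and leave the mug, jar and flask where they are.

Things in the scene. Friction and masses are not known exactly. Their poses are not given: they have to be found in the camera images.
- base: Round dark green cast base of a banding wheel, fixed to the bench, 132 mm across at the foot, tapering to a flat platform 60 mm across at 45 mm height. Origin: centre of its underside, z up. A steel spindle, 24 mm in diameter, stands upright at its centre.
- spindle_top (a point): Centre of the spindle's top, 65 mm above the platform, 110 mm above the bench; the top edge has a 3 mm chamfer. Its axes do not follow the cross pin.
- seat (a point): Centre of the platform, at the spindle's foot, z up; the sleeve's origin comes here when fully home. A level 7 mm cross pin passes through the spindle, 38 mm end to end, its top 11 mm above the platform. A stiff brake holds spindle and pin (0.4 N m); the pin's direction is arbitrary, not reported, and unrelated to any axes given.
- sleeve: Brass tube standing on the bench, 90 mm long, 44 mm outside, 26.4 mm inside diameter, about 0.35 kg. Origin: on its axis at the lower end, z up. Two notches in the lower end, across its wall at +x and -x, 10 mm wide, 13 mm deep. Elsewhere it stands 11 mm high on the pin; at most half a turn brings the notches over it. Grip the outside near the top, from above.
- tape: Roll of blue tape, 64 mm outside and 46 mm inside diameter, 48 mm wide, about 0.12 kg, lying flat on the platform loosely round the spindle. Origin: on its axis at the underside, z up. The spindle stands 17 mm above it: take it from above by its outside.
- tray: Shallow square white ceramic tray, 150 x 150 mm, 20 mm high, walls 6 mm, fixed to the bench. Origin: centre of its underside, z up, x and y along its sides.
- tray_in (a point): The centre of the tray's inner floor.
- mug: Green mug, 80 mm across, 95 mm high, bystander. Origin: centre of its underside.
- jar: Small blue glaze jar with white cap, 64 mm across, 70 mm high, bystander. Origin: centre of its underside.
- flask: Yellow and brown drinking flask with a grey cap and loop, 72 mm across, 204 mm high, bystander. Origin: centre of its underside.
Mind the look-alikes: they are no part of the job. Of the things that look like the tray, take the one that is nearest to the robot's base at the start.

How it is judged:
By the outcome, as a careful person would: the job done as asked, in the order asked, and still so for the second after the job is handed in, with the robot touching nothing.
It also fails if it takes over 70 s, if anything falls off the work surface, if the arm or the gripper's body presses on something with over 40 N, if the wrist force passes 120 N, or if a joint passes its speed limit or range.

## Robot

A 7-joint arm with a two-finger parallel gripper is mounted at the origin on the work surface. World frame = base frame: x ahead of the robot, y to its left, z up, the work surface at z = 0. Lengths are in m, angles in rad, forces in N, time in s.
With the tool pointing down it reaches from about 0.35 to 0.9 m from the base axis. Payload 8.1 kg.
Tool frame: the origin (TCP) lies on the centre line of the jaws, within the pads' length; the fingertips stand 11 mm ahead of it and the grasp point (between the pads) lies 8 mm behind it (env.tcp_to_tips is the distance from the TCP to the fingertips, in m); z points along the fingers, y is the line along which they close (so a half turn about z gives the same grasp; the last joint's range is limited). The gripper opens to 92 mm and grips with 3 to 60 N. Pads are 19 mm wide; open, the fingers measure 130 mm over their backs; the gripper's body (75 mm by 190 mm) begins 47 mm behind the grasp point.
Start: joints at [1.036, 0.434, 0.025, 1.573, -0.012, 1.134, -0.075], TCP at [0.262, -0.568, 0.238] pointing down, gripper open.
Joint ranges: [-2.62, 2.62], [-0.44, 2.09], [-1.27, 1.32], [0.08, 2.57], [-1.32, 4.46], [0.12, 2], [-2.74, 2.74]. Speed limits (rad/s): [2.22, 2.22, 3.01, 3.01, 3.14, 3.14, 3.14].

## Interface

Orientations are given as a unit quaternion [x, y, z, w].
In Python, from station import env, optics gives the robot as it stands. The module is installed in compiled form; this text tells all that it offers.
- The arm moves only by the tool apply_moves, never from a script. Its arguments are lists of equal length, an entry for each row: "translation": the shift along the tool's x, y, z in m, a list of three; "angular": the turn, a rotation vector about the tool's x, y, z in rad, a list of three; "claw": the closure, from 0 (fully open) to 1 (shut). A call has 1 to 20 rows; each row is the pose to reach, as a shift and turn from the pose commanded when the call began, along the tool's axes at that moment; what a row does not reach only later rows make up. A row lasts 1/8 s, in which the tool goes at most 62.5 mm and 10.7 degrees, less where a joint would pass 70% of its speed; a pose out of reach is approached as far as the arm can. A call with a gripper value outside its range is refused whole. The fingers move at their own pace and stop on an object; "squeeze" is the grip in N (left out, the last holds). Time passes only in rows, so rows that repeat a pose let the fingers close. It gives the time, the measured TCP pose, the force, the opening and the grip force at its end, in the units of the state.
- env.state(): the state, without advancing time (a new reading comes with each control period).
- optics.get_image(name): name is "scene" or "top" or "wrist"; returns the picture (400x640x3 uint8, red, green, blue); there is no depth.
- optics.camera_params(name): a dict with "K" (3x3 intrinsics, pixels), "R" (3x3) and "t" (3): a world point X has camera coordinates R X + t. Camera axes: x right, y down, z forward; pixel columns grow to the right and rows downward; lengths in m; the calibration is good to about 2 mm. A picture is of the moment at which its call begins: read the wrist's pose just before it. camera_params takes no time and is no camera call; for the wrist camera it gives the pose at the moment of the call.
- env.hand_in(): hands the job in; it is judged then, once.
The state is a dict: "time_s": time; "joint_positions": joint angles; "qvel": joint speeds; "joint_efforts": joint torques, N m; "ee_pos": TCP position; "orientation": TCP orientation; "wrist_force": force on the tool from outside, world axes, zero at the start; "ft_torque": the same for the moment, N m; "grip_width": finger opening in m; "gripper_force": force on a finger pad.
Only numpy, scipy, OpenCV 4.12 (cv2) and the standard library are available. Lean on these libraries where they do the work, as an engineer would, in place of code of your own. Each camera call takes 0.05 s, during which the arm holds its last target. There are 200 camera calls.

## Working session

There is one attempt and no reset: what is moved stays moved. The work goes in short steps, Python scripts to look and compute and a tool call to move; the robot and the scene stay as the last step left them, time stands still between calls to the robot, and variables do not carry over. Pictures are saved under pics/ and viewed, at most 10 in all, crops included, and the job is handed in when it is done.

Besides the shell and the picture viewer there is one more tool, called by a JSON object that holds its "op" and its "data", one argument or row to a line. apply_moves: Moves the arm, as the interface text tells. Its arguments: {"type":"object","properties":{"translation":{"type":"array","items":{"type":"array","items":{"type":"number"}}},"angular":{"type":"array","items":{"type":"array","items":{"type":"number"}}},"claw":{"type":"array","items":{"type":"number"}},"squeeze":{"type":"number"}},"required":["translation","angular","claw"]}

```bash
mkdir -p pics
python3 - <<'E'
from station import env, optics
import cv2, numpy as np
s=env.state(); print({k:np.round(v,3).tolist() for k,v in s.items()}, env.tcp_to_tips)
ims=[optics.get_image(n) for n in("scene","top")]
for n,i in zip(("scene","top"),ims):
    cv2.imwrite(f"pics/{n}0.png",i[:,:,::-1]); c=optics.camera_params(n); print(n,np.round(c["K"],1).tolist(),np.round(c["R"],4).tolist(),np.round(c["t"],4).tolist())
E
```

```text
{'time_s': 0.0, 'joint_positions': [1.036, 0.435, 0.025, 1.574, -0.012, 1.134, -0.075], 'qvel': [0.0, -0.001, -0.0, 0.001, -0.0, -0.001, 0.0], 'joint_efforts': [-0.002, -66.786, 0.984, -31.445, -0.061, 0.043, 0.0], 'ee_pos': [0.261, -0.567, 0.237], 'orientation': [0.977, 0.214, -0.0, -0.001], 'wrist_force': [-0.535, 0.025, 0.697], 'ft_torque': [0.001, -0.032, 0.003], 'gripper_force': 0.0, 'grip_width': 0.092} 0.011
scene [[454.6, 0.0, 327.9], [0.0, 454.6, 200.0], [0.0, 0.0, 1.0]] [[-0.8177, 0.5755, -0.0101], [0.3156, 0.4337, -0.844], [-0.4814, -0.6933, -0.5362]] [0.558, -0.0758, 1.6174]
top [[478.9, 0.0, 321.7], [0.0, 478.9, 200.0], [0.0, 0.0, 1.0]] [[0.0067, -1.0, 0.0032], [-0.9756, -0.0073, -0.2194], [0.2194, -0.0016, -0.9756]] [-0.1213, 0.6071, 1.2294]
```

View pics/top0.png

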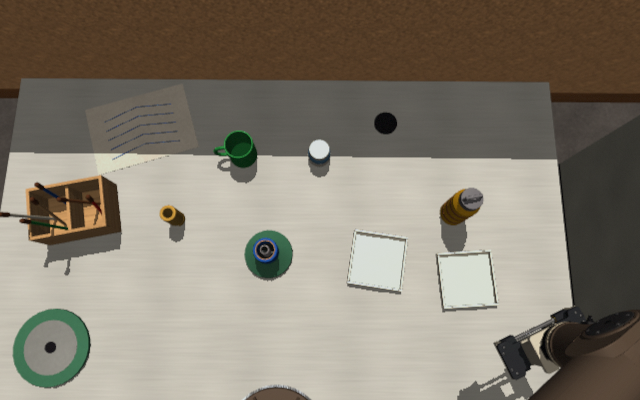

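View pics/scene0.png

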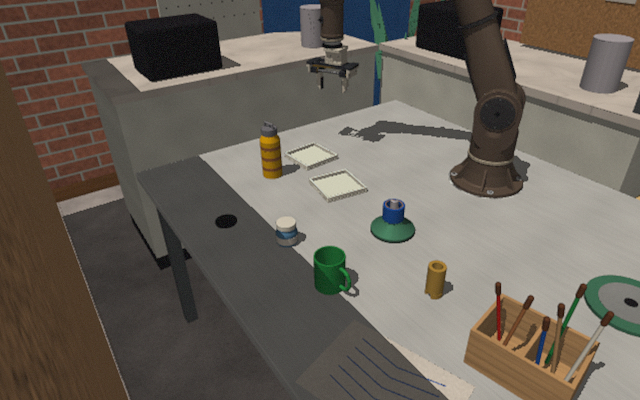

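The top view shows the tape on the base at about (265,250), the sleeve at (171,213) and the green wheel head, a look-alike, at (50,347). The jar is at (319,152), the mug at (240,149) and the flask at (460,205). There are two trays, at (377,261) and (467,280); I'll measure which is nearer to the robot's base.

```bash
cat > h.py <<'E'
import numpy as np, cv2
from station import env, optics
def ray(n,uv,z,c=None):
    c=c or optics.camera_params(n); R,t,K=c["R"],c["t"],c["K"]
    d=R.T@np.linalg.inv(K)@np.array([uv[0],uv[1],1.]); C=-R.T@t
    return C+d*(z-C[2])/d[2]
def proj(n,X,c=None):
    c=c or optics.camera_params(n); p=c["K"]@(c["R"]@np.array(X)+c["t"]); return p[:2]/p[2]
E
python3 - <<'E'
from h import *
im=cv2.imread("pics/top0.png"); hsv=cv2.cvtColor(im,cv2.COLOR_BGR2HSV)
def blobs(m,amin,box):
    x0,y0,x1,y1=box; k=np.zeros_like(m);k[y0:y1,x0:x1]=m[y0:y1,x0:x1]
    return [c for c in cv2.findContours(k,cv2.RETR_EXTERNAL,cv2.CHAIN_APPROX_NONE)[0] if cv2.contourArea(c)>amin]
def world(n,c,z): return np.array([ray(n,p,z)[:2] for p in c[:,0]])
# trays: white, top rim outline z=.02
w=cv2.inRange(hsv,(30,0,215),(100,40,255))
w2=cv2.inRange(hsv,(0,0,200),(180,60,255))
for nm,(x0,y0,x1,y1) in {"A":(335,220,420,300),"B":(425,240,510,320)}.items():
    print(nm, im[(y0+y1)//2,(x0+x1)//2], im[y0+3,x0+3])
    for m in (w,):
        for c in blobs(m,800,(x0,y0,x1,y1)):
            W=world("top",c,.012); r=cv2.minAreaRect((W*1000).astype(np.float32)); print(np.round(r[0]),np.round(r[1]),r[2],"dist",np.hypot(*r[0]))
g=cv2.inRange(hsv,(60,60,20),(95,255,255))
for c in blobs(g,500,(235,220,305,290)):
    W=world("top",c,0.003); print("base",cv2.minEnclosingCircle((W*1000).astype(np.float32)))
b=cv2.inRange(hsv,(105,120,30),(130,255,255))
for c in blobs(b,100,(235,220,305,290)):
    W=world("top",c,0.093); print("tape z.093",W.min(0),W.max(0), cv2.boundingRect(c))
o=cv2.inRange(hsv,(10,120,30),(30,255,255))
for c in blobs(o,60,(145,195,205,240)):
    W=world("top",c,0.09); print("sleeve z.09",W.min(0),W.max(0),cv2.boundingRect(c))
def big(i,x,y,w,h,f): return cv2.resize(i[y:y+h,x:x+w],None,fx=f,fy=f,interpolation=cv2.INTER_CUBIC)
a=big(im,340,210,160,110,5)
b_=np.hstack([big(im,225,210,80,80,5),big(im,135,180,80,80,5)])
cv2.imwrite("pics/crop1.png",cv2.resize(np.vstack([a[:, :800],b_]),(600,600*950//800 if 0 else 600)))
E
```

```text
A [214 222 217] [181 194 201]
[ 448. -268.] [138. 133.] 81.74662017822266 dist 522.3099798190443
B [209 221 215] [180 192 198]
[ 398. -514.] [134. 140.] 4.09136962890625 dist 650.6070849018597
base ((468.6250305175781, 30.88868522644043), 65.78722381591797)
tape z.093 [ 0.43734266 -0.00461804] [0.49972206 0.06059221] (253, 238, 26, 25)
sleeve z.09 [0.53286947 0.24533274] [0.58634959 0.31040602] (160, 205, 25, 21)
```

View pics/crop1.png

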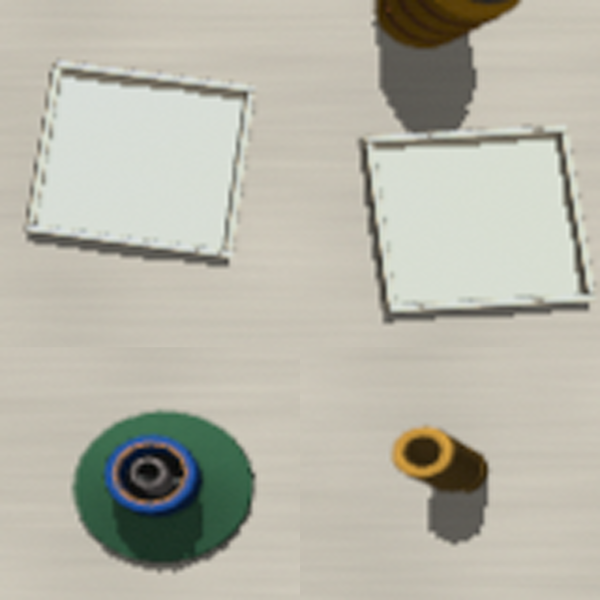

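The crop shows tray A at top-view (377,261) and tray B at (467,280). A is 0.52 m from the robot's base and B is 0.65 m, so A is the tray meant. The tape sits on the green base, and the brass tube at (171,213) is the sleeve. The base circle's 65.8 mm radius agrees with the 66 mm given. Next I'll refine the tape and sleeve rings.

Run:
```python
from h import *
im=cv2.imread("pics/top0.png"); hsv=cv2.cvtColor(im,cv2.COLOR_BGR2HSV)
def ring(lo,hi,box,z,n="top",h=hsv):
    m=cv2.inRange(h,lo,hi);x0,y0,x1,y1=box;k=np.zeros_like(m);k[y0:y1,x0:x1]=m[y0:y1,x0:x1]
    c=max(cv2.findContours(k,cv2.RETR_EXTERNAL,cv2.CHAIN_APPROX_NONE)[0],key=cv2.contourArea)
    W=np.array([ray(n,p,z)[:2] for p in c[:,0]]); print(cv2.boundingRect(c),"min",W.min(0).round(4),"max",W.max(0).round(4),"circ",np.round(np.array(cv2.minEnclosingCircle((W*1000).astype(np.float32))[0])),cv2.minEnclosingCircle((W*1000).astype(np.float32))[1])
print("tape V", hsv[236:266,265].tolist())
for v in (60,90,120): ring((105,100,v),(130,255,255),(235,220,305,290),.093)
for v in (120,150,180): ring((10,100,v),(30,255,255),(145,195,205,240),.09)
sc=cv2.imread("pics/scene0.png");hs=cv2.cvtColor(sc,cv2.COLOR_BGR2HSV)
print("scene"); ring((10,100,30),(30,255,255),(415,250,455,305),.09,"scene",hs); 
for X in ([.555,.292,.09],[.4686,.0309,.11],[.448,-.268,.02]): print(proj("scene",X),proj("top",X))
c=optics.camera_params("wrist");s=env.state();print("wrist",np.round(c["K"],1).tolist(),(-c["R"].T@c["t"]-s["ee_pos"]).round(3),c["R"].round(3).tolist())
cv2.imwrite("pics/c2.png",np.hstack([cv2.resize(sc[245:305,405:465],None,fx=6,fy=6,interpolation=2),cv2.resize(sc[190:250,360:420],None,fx=6,fy=6,interpolation=2)]))
```

```text
tape V [[71, 110, 111], [95, 131, 113], [107, 184, 154], [112, 114, 148], [123, 30, 102], [120, 56, 64], [109, 215, 45], [108, 184, 36], [15, 12, 44], [8, 21, 97], [11, 22, 92], [50, 55, 14], [38, 68, 15], [30, 34, 15], [0, 0, 21], [45, 15, 34], [12, 18, 70], [6, 14, 89], [8, 14, 72], [0, 14, 53], [45, 13, 38], [90, 32, 16], [9, 48, 75], [140, 21, 108], [112, 112, 144], [108, 204, 134], [108, 211, 76], [102, 152, 42], [77, 127, 46], [72, 112, 50]]
(253, 238, 25, 25) min [ 0.4374 -0.002 ] max [0.4997 0.0606] circ [469.  29.] 31.964067459106445
(253, 238, 24, 24) min [0.4399 0.0005] max [0.4997 0.0606] circ [469.  30.] 31.451549530029297
(253, 238, 24, 24) min [0.4399 0.0006] max [0.4997 0.0606] circ [470.  30.] 30.922779083251953
(160, 205, 16, 16) min [0.5459 0.2702] max [0.5864 0.3106] circ [566. 291.] 21.193464279174805
(160, 205, 16, 16) min [0.5459 0.2706] max [0.5864 0.3106] circ [566. 291.] 21.127803802490234
(160, 205, 15, 15) min [0.5486 0.2726] max [0.5864 0.3106] circ [567. 292.] 20.547094345092773
scene
(425, 261, 22, 38) min [0.5498 0.2776] max [0.6611 0.374 ] circ [607. 327.] 66.30765533447266
[440.05849121 262.08246436] [166.52472451 216.62204559]
[394.2595341  197.49776492] [263.59331382 249.12366439]
[338.60299647 180.5790892 ] [376.54967982 261.35720057]
wrist [[294.5, 0.0, 317.5], [0.0, 294.5, 200.5], [0.0, 0.0, 1.0]] [0.076 0.034 0.147] [[0.418, -0.909, -0.001], [-0.866, -0.398, 0.304], [-0.276, -0.126, -0.953]]
```

View pics/c2.png

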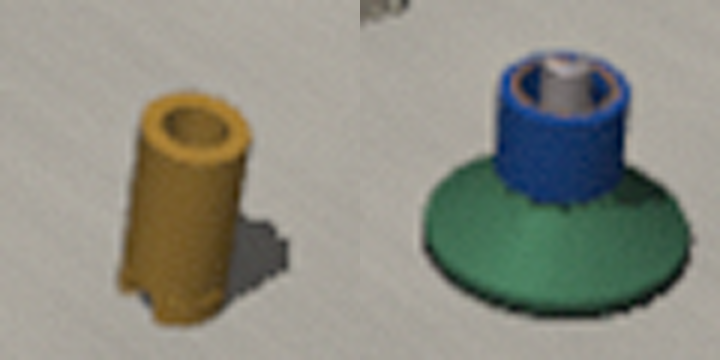

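Scene crop: the sleeve's notch shows at its lower left, full-image px (430,295). The tape stands on the base with the spindle visible inside. Measured positions are base (0.4686, 0.031), tape (0.4695, 0.030) with r 31.5 mm, sleeve (0.566, 0.291) with r 21 mm, and tray (0.448, -0.268).

```bash
cat >> h.py <<'E'
from scipy.spatial.transform import Rotation as Ro
def rel(target,s=None):
    s=s or env.state(); R=Ro.from_quat(s["orientation"]).as_matrix()
    return (R.T@(np.array(target)-s["ee_pos"])).round(4), "yaw_y",np.degrees(np.arctan2(R[1,1],R[0,1])).round(2)
E
python3 - <<'E'
from h import *
print(rel([.4695,.030,.2]))
n=ray("scene",(429.7,294.7),.006); print("notch",n, np.degrees(np.arctan2(n[1]-.291,n[0]-.566)))
E
```

```text
(array([ 0.439 , -0.4553,  0.0376]), 'yaw_y', np.float64(-65.27))
notch [0.58555905 0.30005782 0.006     ] 24.848912026932513
```

{"op": "apply_moves", "data": {
  "translation": [
    [0.03,-0.03,-0.02],
    [0.07,-0.07,-0.02],
    [0.11,-0.11,-0.02],
    [0.15,-0.15,-0.02],
    [0.19,-0.19,-0.02],
    [0.23,-0.23,-0.02],
    [0.27,-0.27,-0.02],
    [0.31,-0.31,-0.01],
    [0.35,-0.355,0.0],
    [0.39,-0.4,0.02],
    [0.42,-0.435,0.03],
    [0.439,-0.455,0.037],
    [0.439,-0.455,0.037],
    [0.439,-0.455,0.037],
    [0.439,-0.455,0.037]
  ],
  "angular": [
    [0,0,0],
    [0,0,0],
    [0,0,0],
    [0,0,0],
    [0,0,0],
    [0,0,0],
    [0,0,0],
    [0,0,0],
    [0,0,0],
    [0,0,0],
    [0,0,0],
    [0,0,0],
    [0,0,0],
    [0,0,0],
    [0,0,0]
  ],
  "claw": [0,0,0,0,0,0,0,0,0,0,0,0,0,0,0]
}}

```text
time_s: 1.98
ee_pos: [0.4697, 0.028, 0.2009]
orientation: [0.977, 0.213, -0.0, 0.0]
wrist_force: [0.1, -0.1, 0.6]
grip_width: 0.0916
gripper_force: 0.0
```

Run:
```python
from h import *
s=env.state(); print(s["time_s"],np.round(s["joint_positions"],2)); c=optics.camera_params("wrist"); im=optics.get_image("wrist")[:,:,::-1]; cv2.imwrite("pics/w1.png",im)
np.savez("w1.npz",**c); print(rel([.4695,.030,.07],s))
h=cv2.cvtColor(im,cv2.COLOR_BGR2HSV);m=cv2.inRange(h,(105,100,60),(130,255,255))
for k in cv2.findContours(m,cv2.RETR_EXTERNAL,cv2.CHAIN_APPROX_NONE)[0]:
  if cv2.contourArea(k)>300:
    W=np.array([ray("wrist",p,.093,c)[:2] for p in k[:,0]])*1000; print(cv2.boundingRect(k),cv2.minEnclosingCircle(W.astype(np.float32)))
print(proj("wrist",[.4686,.0309,.11],c))
```

```text
1.975 [ 0.14  0.25 -0.37  1.96  0.11  0.95 -1.43]
(array([ 0.0006, -0.0019,  0.1309]), 'yaw_y', np.float64(-65.38))
(280, 155, 69, 74) ((476.6776428222656, 34.80985641479492), 34.66355514526367)
[313.3873075 208.6423341]
```

View pics/w1.png

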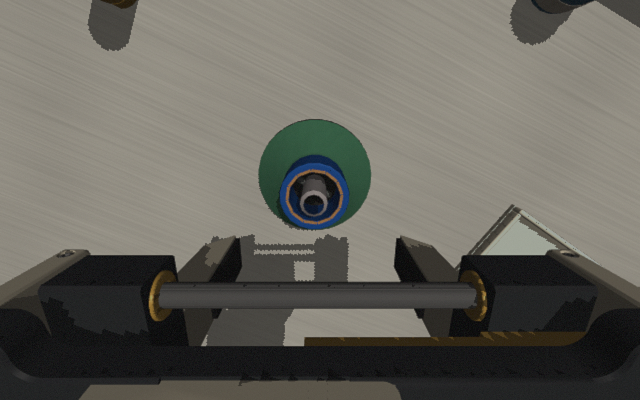

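The wrist view shows the tape ring centred near (315,196) and the spindle top at (313.5,201.5), about 6 px above where it was predicted. I'll cross-check by triangulating across the views.

Run:
```python
from h import *
cs={n:optics.camera_params(n) for n in("scene","top","wrist")}
def tri(obs):
    A=[];b=[]
    for n,uv in obs.items():
        c=cs[n];P=c["K"]@np.c_[c["R"],c["t"]]
        for i in(0,1): r=uv[i]*P[2]-P[i]; w=np.linalg.norm(r[:3]);A.append(r[:3]/w);b.append(-r[3]/w)
    X=np.linalg.lstsq(np.array(A),np.array(b),rcond=None)[0]; print(X.round(4),{n:(np.array(obs[n])-proj(n,X,cs[n])).round(1).tolist() for n in obs})
sp={"scene":(394.2,201),"top":(265,248.8),"wrist":(313.5,201.5)}
tri(sp); tri({k:sp[k] for k in("scene","top")}); tri({k:sp[k] for k in("wrist","top")})
tri({"scene":(437.8,266.3),"top":(168.2,213)})
# base disc edges: compare circle radius fits at z=0
for n,f,b in(("scene","pics/scene0.png",(360,190,425,250)),("wrist","pics/w1.png",(240,110,390,240)),("top","pics/top0.png",(235,220,305,290))):
    im=cv2.imread(f);h=cv2.cvtColor(im,cv2.COLOR_BGR2HSV);m=cv2.inRange(h,(60,60,20),(95,255,255));k=np.zeros_like(m);k[b[1]:b[3],b[0]:b[2]]=m[b[1]:b[3],b[0]:b[2]]
    c=max(cv2.findContours(k,cv2.RETR_EXTERNAL,cv2.CHAIN_APPROX_NONE)[0],key=cv2.contourArea)
    W=np.array([ray(n,p,.002,cs[n])[:2] for p in c[:,0]])*1000; print(n,cv2.boundingRect(c),W.min(0).round(),W.max(0).round(),cv2.minEnclosingCircle(W.astype(np.float32)))
```

```text
[0.4702 0.0309 0.098 ] {'scene': [0.6, -0.2], 'top': [0.9, -0.3], 'wrist': [-0.9, -1.3]}
[0.4695 0.03   0.0981] {'scene': [0.7, 0.1], 'top': [0.5, -0.5]}
[0.4706 0.0304 0.0944] {'wrist': [-1.6, 0.2], 'top': [0.5, -0.3]}
[0.565  0.2925 0.0821] {'scene': [0.9, 0.0], 'top': [0.6, -0.5]}
scene (371, 216, 44, 27) [400. -38.] [536.  98.] ((468.2342834472656, 31.839176177978516), 69.61631774902344)
wrist (259, 120, 112, 108) [404. -35.] [538.  99.] ((470.49188232421875, 32.045616149902344), 67.47454833984375)
top (245, 231, 47, 47) [405. -33.] [533.  95.] ((468.73419189453125, 30.99828338623047), 65.83671569824219)
```

All three views agree on the base at (0.469, 0.031). I'll descend on the tape and grip it.

{"op": "apply_moves", "data": {
  "translation": [
    [0,-0.001,0.03],
    [0,-0.002,0.06],
    [0,-0.002,0.09],
    [0,-0.002,0.11],
    [0,-0.002,0.125],
    [0,-0.002,0.131],
    [0,-0.002,0.131],
    [0,-0.002,0.131],
    [0,-0.002,0.131],
    [0,-0.002,0.131],
    [0,-0.002,0.131]
  ],
  "angular": [
    [0,0,0],
    [0,0,0],
    [0,0,0],
    [0,0,0],
    [0,0,0],
    [0,0,0],
    [0,0,0],
    [0,0,0],
    [0,0,0],
    [0,0,0],
    [0,0,0]
  ],
  "claw": [0,0,0,0,0,0,0,0.5,0.5,0.5,0.5],
  "squeeze": 15
}}

```text
time_s: 3.4
ee_pos: [0.4692, 0.0311, 0.07]
orientation: [0.977, 0.214, 0.0, 0.0]
wrist_force: [-0.1, -1.0, 3.6]
grip_width: 0.0639
gripper_force: 15.0
```

The grip width is 63.9 mm, so the tape is held. I'll lift it and carry it to the tray.

{"op": "apply_moves", "data": {
  "translation": [
    [0,0,-0.03],
    [0,0,-0.06],
    [0,0,-0.085],
    [0,0,-0.095],
    [-0.02,0.04,-0.095],
    [-0.045,0.08,-0.095],
    [-0.07,0.125,-0.095],
    [-0.095,0.17,-0.095],
    [-0.115,0.21,-0.09],
    [-0.135,0.245,-0.07],
    [-0.144,0.263,-0.04],
    [-0.144,0.263,-0.01],
    [-0.144,0.263,0.01],
    [-0.144,0.263,0.025],
    [-0.144,0.263,0.03],
    [-0.144,0.263,0.03]
  ],
  "angular": [
    [0,0,0],
    [0,0,0],
    [0,0,0],
    [0,0,0],
    [0,0,0],
    [0,0,0],
    [0,0,0],
    [0,0,0],
    [0,0,0],
    [0,0,0],
    [0,0,0],
    [0,0,0],
    [0,0,0],
    [0,0,0],
    [0,0,0],
    [0,0,0]
  ],
  "claw": [0.5,0.5,0.5,0.5,0.5,0.5,0.5,0.5,0.5,0.5,0.5,0.5,0.5,0.5,0.5,0.5]
}}

```text
time_s: 5.4
ee_pos: [0.4484, -0.2679, 0.0397]
orientation: [0.977, 0.214, -0.0, -0.0]
wrist_force: [-0.5, -0.6, -0.6]
grip_width: 0.0641
gripper_force: 15.0
```

Run:
```python
from h import *
s=env.state(); print(s["wrist_force"].round(1) if hasattr(s["wrist_force"],"round") else s["wrist_force"],rel([.4695,.031,.07],s),s["grip_width"],s["time_s"])
t=optics.get_image("top")[:,:,::-1];sc=optics.get_image("scene")[:,:,::-1]; cv2.imwrite("pics/top2.png",t);cv2.imwrite("pics/scene2.png",sc)
f=lambda i,x,y,w:cv2.resize(i[y:y+w,x:x+w],(390,390),interpolation=cv2.INTER_CUBIC)
cv2.imwrite("pics/c3.png",np.hstack([f(sc,362,190,60),f(t,330,215,90)]))
```

```text
[-0.5 -0.6 -0.6] (array([ 0.1443, -0.2626, -0.0303]), 'yaw_y', np.float64(-65.25)) 0.06414016363898521 5.4
```

View pics/c3.png

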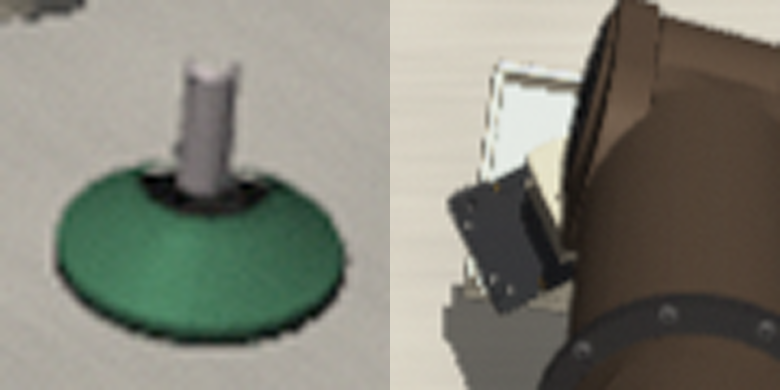

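The tape is off. The spindle stands clear in scene crop (210,130), with a dark platform and no readable pin, and the gripper is over the tray. I'll lower gently.

{"op": "apply_moves", "data": {
  "translation": [
    [0,0,0.003],
    [0,0,0.006],
    [0,0,0.007],
    [0,0,0.007]
  ],
  "angular": [
    [0,0,0],
    [0,0,0],
    [0,0,0],
    [0,0,0]
  ],
  "claw": [0.5,0.5,0.5,0.5]
}}

```text
time_s: 6.0
ee_pos: [0.4483, -0.268, 0.0327]
orientation: [0.977, 0.214, -0.0, -0.0]
wrist_force: [-0.3, -0.2, -0.5]
grip_width: 0.0639
gripper_force: 15.0
```

{"op": "apply_moves", "data": {
  "translation": [
    [0,0,0.001],
    [0,0,0.002],
    [0,0,0.002]
  ],
  "angular": [
    [0,0,0],
    [0,0,0],
    [0,0,0]
  ],
  "claw": [0.5,0.5,0.5]
}}

```text
time_s: 6.38
ee_pos: [0.4484, -0.268, 0.031]
orientation: [0.977, 0.214, 0.0, 0.0]
wrist_force: [-2.1, 0.7, 4.0]
grip_width: 0.064
gripper_force: 15.0
```

The tape is in contact with the tray floor. I'll release it, rise and go above the sleeve.

{"op": "apply_moves", "data": {
  "translation": [
    [0,0,0],
    [0,0,0],
    [0,0,0],
    [0,0,-0.02],
    [0,0,-0.06],
    [0,0,-0.11],
    [0,0,-0.15],
    [0.03,-0.04,-0.17],
    [0.065,-0.085,-0.17],
    [0.1,-0.13,-0.17],
    [0.135,-0.18,-0.17],
    [0.17,-0.23,-0.17],
    [0.205,-0.275,-0.17],
    [0.24,-0.32,-0.17],
    [0.275,-0.37,-0.17],
    [0.31,-0.415,-0.16],
    [0.33,-0.445,-0.14],
    [0.34,-0.459,-0.13],
    [0.34,-0.459,-0.13],
    [0.34,-0.459,-0.13]
  ],
  "angular": [
    [0,0,0],
    [0,0,0],
    [0,0,0],
    [0,0,0],
    [0,0,0],
    [0,0,0],
    [0,0,0],
    [0,0,0],
    [0,0,0],
    [0,0,0],
    [0,0,0],
    [0,0,0],
    [0,0,0],
    [0,0,0],
    [0,0,0],
    [0,0,0],
    [0,0,0],
    [0,0,0],
    [0,0,0],
    [0,0,0]
  ],
  "claw": [0.2,0.2,0.2,0.2,0.2,0.2,0.2,0,0,0,0,0,0,0,0,0,0,0,0,0]
}}

```text
time_s: 8.88
ee_pos: [0.5657, 0.2891, 0.1613]
orientation: [0.977, 0.213, 0.0, 0.001]
wrist_force: [1.2, -0.6, 0.1]
grip_width: 0.0919
gripper_force: 0.0
```

Run:
```python
from h import *
s=env.state(); print(s["time_s"],np.round(s["joint_positions"],2),rel([.566,.2915,.07],s)); cs={n:optics.camera_params(n) for n in("top","wrist")};im=optics.get_image("wrist")[:,:,::-1]; t=optics.get_image("top")[:,:,::-1]; cv2.imwrite("pics/w2.png",im);cv2.imwrite("pics/top3.png",t)
print(proj("wrist",[.566,.2915,.09],cs["wrist"]),proj("wrist",[.566,.2915,0.],cs["wrist"]))
h=cv2.cvtColor(im,cv2.COLOR_BGR2HSV)
for v in(120,150):
  m=cv2.inRange(h,(10,100,v),(30,255,255))
  for k in cv2.findContours(m,cv2.RETR_EXTERNAL,cv2.CHAIN_APPROX_NONE)[0]:
    if cv2.contourArea(k)>300: W=np.array([ray("wrist",p,.09,cs["wrist"])[:2] for p in k[:,0]])*1000;print(v,cv2.boundingRect(k),cv2.minEnclosingCircle(W.astype(np.float32)))
h=cv2.cvtColor(t,cv2.COLOR_BGR2HSV);m=cv2.inRange(h,(105,100,90),(130,255,255));m[:, :335]=0;m[:,420:]=0;m[:215]=0;m[300:]=0
k=max(cv2.findContours(m,0,1)[0],key=cv2.contourArea);W=np.array([ray("top",p,.054)[:2] for p in k[:,0]])*1000;print("tape",cv2.boundingRect(k),cv2.minEnclosingCircle(W.astype(np.float32)))
f=lambda i,x,y,w:cv2.resize(i[y:y+w,x:x+w],(390,390),interpolation=cv2.INTER_CUBIC)
cv2.imwrite("pics/c4.png",np.hstack([f(im,200,60,240),f(t,330,215,90)]))
```

```text
8.875 [-0.29  0.55 -0.4   1.61  0.24  1.03 -1.91] (array([ 0.0013, -0.0022,  0.0913]), 'yaw_y', np.float64(-65.38))
[314.26263659 215.50035759] [314.98881756 186.22480839]
120 (287, 184, 54, 52) ((569.5902099609375, 294.1618347167969), 21.462099075317383)
120 (0, 0, 99, 176) ((577.820068359375, 500.10162353515625), 68.3332290649414)
150 (0, 0, 99, 176) ((578.1329345703125, 499.9330749511719), 67.9825668334961)
tape (367, 249, 23, 24) ((447.9017028808594, -268.30572509765625), 31.457504272460938)
```

View pics/c4.png

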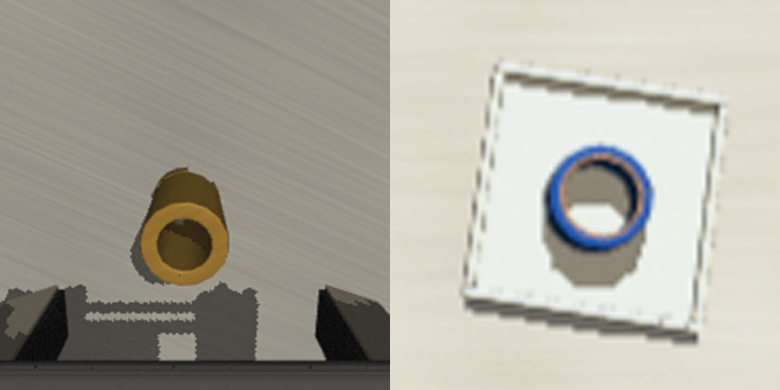

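The tape lies flat in the tray at (0.448, -0.268), centred. The wrist view shows the sleeve ring centred between the fingers, at about px (314,210). I'll grip the sleeve near its top.

{"op": "apply_moves", "data": {
  "translation": [
    [0.001,-0.002,0.03],
    [0.001,-0.002,0.06],
    [0.001,-0.002,0.08],
    [0.001,-0.002,0.091],
    [0.001,-0.002,0.091],
    [0.001,-0.002,0.091],
    [0.001,-0.002,0.091],
    [0.001,-0.002,0.091],
    [0.001,-0.002,0.091],
    [0.001,-0.002,0.091],
    [0.001,-0.002,0.091]
  ],
  "angular": [
    [0,0,0],
    [0,0,0],
    [0,0,0],
    [0,0,0],
    [0,0,0],
    [0,0,0],
    [0,0,0],
    [0,0,0],
    [0,0,0],
    [0,0,0],
    [0,0,0]
  ],
  "claw": [0,0,0,0,0,0.6,0.6,0.6,0.6,0.6,0.6],
  "squeeze": 30
}}

```text
time_s: 10.35
ee_pos: [0.5652, 0.2932, 0.0697]
orientation: [0.977, 0.214, 0.0, 0.0]
wrist_force: [-0.2, -1.1, 0.8]
grip_width: 0.0436
gripper_force: 30.0
```

The sleeve is held at 43.6 mm. I'll lift it and carry it over the spindle, with 20 mm of clearance, then check.

{"op": "apply_moves", "data": {
  "translation": [
    [0,0,-0.03],
    [0,0,-0.07],
    [0,0,-0.11],
    [-0.005,0.005,-0.135],
    [-0.03,0.03,-0.14],
    [-0.06,0.06,-0.14],
    [-0.09,0.09,-0.14],
    [-0.12,0.12,-0.14],
    [-0.15,0.15,-0.14],
    [-0.175,0.175,-0.138],
    [-0.192,0.193,-0.135],
    [-0.197,0.198,-0.132],
    [-0.197,0.198,-0.132],
    [-0.197,0.198,-0.132],
    [-0.197,0.198,-0.132]
  ],
  "angular": [
    [0,0,0],
    [0,0,0],
    [0,0,0],
    [0,0,0],
    [0,0,0],
    [0,0,0],
    [0,0,0],
    [0,0,0],
    [0,0,0],
    [0,0,0],
    [0,0,0],
    [0,0,0],
    [0,0,0],
    [0,0,0],
    [0,0,0]
  ],
  "claw": [0.6,0.6,0.6,0.6,0.6,0.6,0.6,0.6,0.6,0.6,0.6,0.6,0.6,0.6,0.6]
}}

```text
time_s: 12.22
ee_pos: [0.4693, 0.0322, 0.2018]
orientation: [0.977, 0.215, 0.0, -0.0]
wrist_force: [0.8, -0.2, -4.8]
grip_width: 0.0436
gripper_force: 30.0
```

Run:
```python
from h import *
s=env.state(); print(s["time_s"],np.round(s["joint_positions"],2),rel([.469,.031,.188],s)); im=optics.get_image("wrist")[:,:,::-1]; t=optics.get_image("scene")[:,:,::-1]; cv2.imwrite("pics/w3.png",im);cv2.imwrite("pics/scene3.png",t)
f=lambda i,x,y,w:cv2.resize(i[y:y+w,x:x+w],(390,390),interpolation=cv2.INTER_CUBIC)
cv2.imwrite("pics/c5.png",np.hstack([f(im,220,120,180),f(t,350,150,100)]))
```

```text
12.225 [ 0.15  0.26 -0.4   1.96  0.12  0.95 -1.45] (array([-0.0008,  0.0009,  0.0138]), 'yaw_y', np.float64(-65.18))
```

View pics/c5.png

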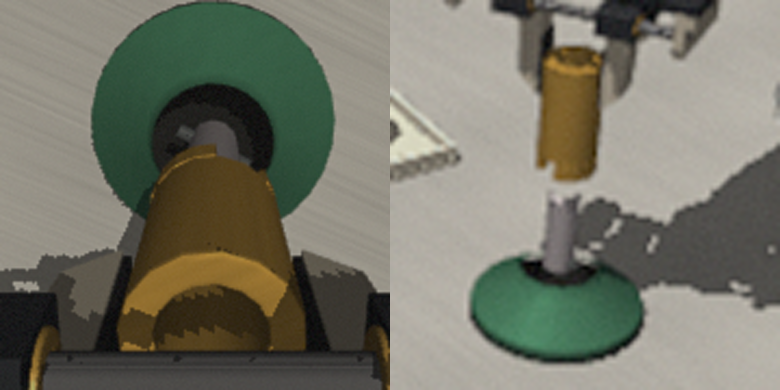

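Run:
```python
from h import *
c=optics.camera_params("wrist"); s=env.state(); im=cv2.imread("pics/w3.png")
u=lambda x,y:(220+x*180/390,120+y*180/390)
a=ray("wrist",u(184,133),.0525,c);b=ray("wrist",u(251,160),.0525,c); print("pin",a,b,np.degrees(np.arctan2(*(a-b)[1::-1])),np.linalg.norm(a-b))
C=np.array(s["ee_pos"]);
for az in range(-90,271,30): 
    p=proj("wrist",[C[0]+.022*np.cos(np.radians(az)),C[1]+.022*np.sin(np.radians(az)),C[2]-.07],c); print(az,((p-[220,120])*390/180).round())
for p in((160,170),(215,150),(267,180)): q=ray("wrist",u(*p),C[2]-.07,c)-C; print(p,q.round(4),np.degrees(np.arctan2(q[1],q[0])))
z=cv2.resize(im[165:225,270:360],None,fx=8,fy=8,interpolation=2); z=cv2.convertScaleAbs(z,alpha=1.8,beta=15); cv2.imwrite("pics/c6.png",z)
```

```text
pin [0.47272116 0.04728398 0.0525    ] [0.47401995 0.01235528 0.0525    ] 92.12951629683334 0.03495284122343564
-90 [264. 235.]
-60 [271. 206.]
-30 [260. 178.]
0 [236. 159.]
30 [204. 153.]
60 [174. 164.]
90 [155. 187.]
120 [150. 217.]
150 [162. 244.]
180 [186. 261.]
210 [216. 266.]
240 [244. 257.]
270 [264. 235.]
(160, 170) [ 0.0069  0.0229 -0.07  ] 73.31983791171676
(215, 150) [ 0.0218  0.0082 -0.07  ] 20.560634386686356
(267, 180) [ 0.0195 -0.0134 -0.07  ] -34.64254259408103
```

View pics/c6.png

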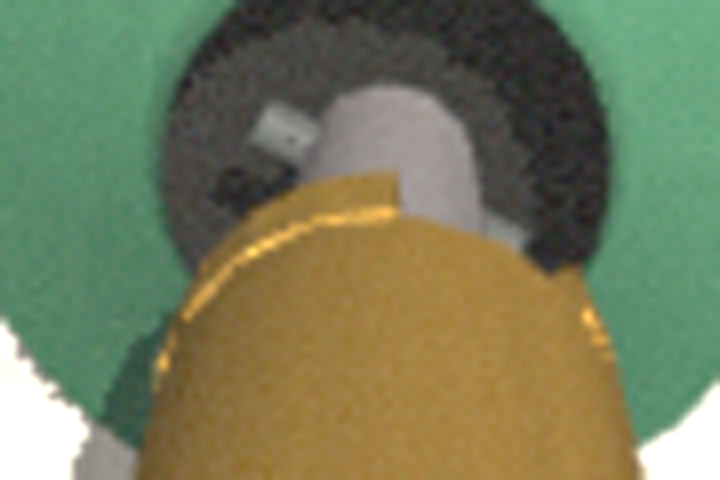

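The enlarged wrist crop shows the pin's ends at (285,130) and (510,230), giving an azimuth of about 92°. The sleeve's near notch is between (398,180) and (555,268), an azimuth of about -6°. So roughly +98° of turn is needed. I'll pre-turn about 75° in the air, then lower the sleeve and feel for the rest.

{"op": "apply_moves", "data": {
  "translation": [
    [0,0.001,0],
    [0,0.001,0],
    [0,0.001,0],
    [0,0.001,0],
    [0,0.001,0],
    [0,0.001,0],
    [0,0.001,0],
    [0,0.001,0],
    [0,0.001,0],
    [0,0.001,0.007],
    [0,0.001,0.014],
    [0,0.001,0.014],
    [0,0.001,0.014]
  ],
  "angular": [
    [0,0,-0.16],
    [0,0,-0.32],
    [0,0,-0.48],
    [0,0,-0.64],
    [0,0,-0.8],
    [0,0,-0.96],
    [0,0,-1.12],
    [0,0,-1.25],
    [0,0,-1.3],
    [0,0,-1.3],
    [0,0,-1.3],
    [0,0,-1.3],
    [0,0,-1.3]
  ],
  "claw": [0.6,0.6,0.6,0.6,0.6,0.6,0.6,0.6,0.6,0.6,0.6,0.6,0.6]
}}

```text
time_s: 13.95
ee_pos: [0.4695, 0.0303, 0.1877]
orientation: [0.648, 0.762, -0.0, -0.0]
wrist_force: [0.9, -0.6, -4.5]
grip_width: 0.0435
gripper_force: 30.0
```

Run:
```python
from h import *
s=env.state(); print(s["time_s"],np.round(s["joint_positions"],2),s["wrist_force"],rel([.469,.0313,.17],s),s["ft_torque"])
```

```text
13.95 [ 0.34  0.31 -0.64  1.96  0.23  0.94 -0.25] [ 0.94992904 -0.57028636 -4.53444687] (array([ 0.0011, -0.0003,  0.0177]), 'yaw_y', np.float64(9.21)) [-0.01149109 -0.12619242  0.00601802]
```

{"op": "apply_moves", "data": {
  "translation": [
    [0.001,0,0.003],
    [0.001,0,0.005],
    [0.001,0,0.007],
    [0.001,0,0.009],
    [0.001,0,0.01],
    [0.001,0,0.01]
  ],
  "angular": [
    [0,0,0],
    [0,0,0],
    [0,0,0],
    [0,0,0],
    [0,0,0],
    [0,0,0]
  ],
  "claw": [0.6,0.6,0.6,0.6,0.6,0.6]
}}

```text
time_s: 14.7
ee_pos: [0.4694, 0.0311, 0.1777]
orientation: [0.648, 0.762, -0.0, 0.0]
wrist_force: [-0.0, 0.3, -4.3]
grip_width: 0.0434
gripper_force: 30.0
```

{"op": "apply_moves", "data": {
  "translation": [
    [0,0,0.002],
    [0,0,0.004],
    [0,0,0.006],
    [0,0,0.006]
  ],
  "angular": [
    [0,0,0],
    [0,0,0],
    [0,0,0],
    [0,0,0]
  ],
  "claw": [0.6,0.6,0.6,0.6]
}}

```text
time_s: 15.2
ee_pos: [0.4698, 0.031, 0.1717]
orientation: [0.648, 0.762, 0.0, 0.0]
wrist_force: [3.8, -3.0, -7.1]
grip_width: 0.0436
gripper_force: 30.0
```

It is on the spindle with slight side contact. I'll shift away from that force and continue.

{"op": "apply_moves", "data": {
  "translation": [
    [-0.001,0.001,0],
    [-0.001,0.001,0.003],
    [-0.001,0.001,0.006],
    [-0.001,0.001,0.01],
    [-0.001,0.001,0.01]
  ],
  "angular": [
    [0,0,0],
    [0,0,0],
    [0,0,0],
    [0,0,0],
    [0,0,0]
  ],
  "claw": [0.6,0.6,0.6,0.6,0.6]
}}

```text
time_s: 15.82
ee_pos: [0.4703, 0.0303, 0.1613]
orientation: [0.648, 0.762, -0.0, -0.0]
wrist_force: [2.7, -0.6, -5.8]
grip_width: 0.0434
gripper_force: 30.0
```

{"op": "apply_moves", "data": {
  "translation": [
    [0,0.001,0.004],
    [0,0.001,0.009],
    [0,0.001,0.014],
    [0,0.001,0.02],
    [0,0.001,0.026],
    [0,0.001,0.03],
    [0,0.001,0.03]
  ],
  "angular": [
    [0,0,0],
    [0,0,0],
    [0,0,0],
    [0,0,0],
    [0,0,0],
    [0,0,0],
    [0,0,0]
  ],
  "claw": [0.6,0.6,0.6,0.6,0.6,0.6,0.6]
}}

```text
time_s: 16.7
ee_pos: [0.4712, 0.0304, 0.1314]
orientation: [0.648, 0.762, -0.0, -0.0]
wrist_force: [0.3, -0.2, -4.5]
grip_width: 0.0435
gripper_force: 30.0
```

{"op": "apply_moves", "data": {
  "translation": [
    [0,0,0.002],
    [0,0,0.004],
    [0,0,0.005],
    [0,0,0.005]
  ],
  "angular": [
    [0,0,0],
    [0,0,0],
    [0,0,0],
    [0,0,0]
  ],
  "claw": [0.6,0.6,0.6,0.6]
}}

```text
time_s: 17.2
ee_pos: [0.4714, 0.0305, 0.1267]
orientation: [0.648, 0.762, -0.0, -0.0]
wrist_force: [0.5, -0.5, -4.9]
grip_width: 0.0439
gripper_force: 30.0
```

{"op": "apply_moves", "data": {
  "translation": [
    [0,0,0.001],
    [0,0,0.002],
    [0,0,0.002]
  ],
  "angular": [
    [0,0,0],
    [0,0,0],
    [0,0,0]
  ],
  "claw": [0.6,0.6,0.6]
}}

```text
time_s: 17.58
ee_pos: [0.4715, 0.0306, 0.1247]
orientation: [0.648, 0.762, 0.0, 0.0]
wrist_force: [0.1, -0.5, -2.6]
grip_width: 0.0436
gripper_force: 30.0
```

It touches the pin. I'll press lightly (1 mm) and turn in small steps.

{"op": "apply_moves", "data": {
  "translation": [
    [0,0,0.001],
    [0,0,0.001],
    [0,0,0.001],
    [0,0,0.001],
    [0,0,0.001]
  ],
  "angular": [
    [0,0,0],
    [0,0,-0.06],
    [0,0,-0.12],
    [0,0,-0.18],
    [0,0,-0.18]
  ],
  "claw": [0.6,0.6,0.6,0.6,0.6]
}}

```text
time_s: 18.2
ee_pos: [0.4715, 0.0304, 0.1236]
orientation: [0.577, 0.817, 0.0, -0.0]
wrist_force: [0.3, -0.5, -4.4]
grip_width: 0.0435
gripper_force: 30.0
```

```bash
python3 -c "
from h import *
s=env.state();print(s['ft_torque'],s['wrist_force'],rel([.4714,.0305,.12],s))"
```

```text
[-0.13383744 -0.32088253 -0.01446517] [ 0.31429519 -0.52782657 -4.38575452] (array([ 0.0001, -0.0001,  0.0036]), 'yaw_y', np.float64(19.5))
```

{"op": "apply_moves", "data": {
  "translation": [
    [0,0,0.001],
    [0,0,0.002],
    [0,0,0.002]
  ],
  "angular": [
    [0,0,0],
    [0,0,0],
    [0,0,0]
  ],
  "claw": [0.6,0.6,0.6]
}}

```text
time_s: 18.58
ee_pos: [0.4716, 0.0306, 0.1217]
orientation: [0.577, 0.817, 0.0, 0.0]
wrist_force: [1.2, -0.8, -4.5]
grip_width: 0.044
gripper_force: 30.0
```

{"op": "apply_moves", "data": {
  "translation": [
    [0,0,0.001],
    [0,0,0.002],
    [0,0,0.003],
    [0,0,0.003]
  ],
  "angular": [
    [0,0,0],
    [0,0,0],
    [0,0,0],
    [0,0,0]
  ],
  "claw": [0.6,0.6,0.6,0.6]
}}

```text
time_s: 19.08
ee_pos: [0.4715, 0.0305, 0.1186]
orientation: [0.577, 0.817, 0.0, 0.0]
wrist_force: [2.1, -0.1, -5.9]
grip_width: 0.0435
gripper_force: 30.0
```

The sleeve goes past pin height freely, so the notches are over the pin. I'll continue to the seat.

{"op": "apply_moves", "data": {
  "translation": [
    [0,0,0.001],
    [0,0,0.002],
    [0,0,0.003],
    [0,0,0.003]
  ],
  "angular": [
    [0,0,0],
    [0,0,0],
    [0,0,0],
    [0,0,0]
  ],
  "claw": [0.6,0.6,0.6,0.6]
}}

```text
time_s: 19.58
ee_pos: [0.4715, 0.0305, 0.1156]
orientation: [0.577, 0.817, 0.0, 0.0]
wrist_force: [3.3, -0.7, -4.6]
grip_width: 0.0439
gripper_force: 30.0
```

```bash
python3 -c "
from h import *
s=env.state();print(s['ft_torque'],s['wrist_force'])"
```

```text
[-1.64044310e-01 -7.33072154e-01 -1.40390267e-04] [ 3.28646335 -0.72794245 -4.55563569]
```

{"op": "apply_moves", "data": {
  "translation": [
    [0,0.001,0.001],
    [0,0.001,0.0015],
    [0,0.001,0.0015]
  ],
  "angular": [
    [0,0,0],
    [0,0,0],
    [0,0,0]
  ],
  "claw": [0.6,0.6,0.6]
}}

```text
time_s: 19.95
ee_pos: [0.4721, 0.0307, 0.1146]
orientation: [0.577, 0.817, -0.0, 0.0]
wrist_force: [-0.7, -2.3, 4.4]
grip_width: 0.0433
gripper_force: 30.0
```

The contact force appears exactly at the expected home height (0.1147). I'll release and retreat.

{"op": "apply_moves", "data": {
  "translation": [
    [0,0.001,0.001],
    [0,0.001,0.001],
    [0,0.001,0.001],
    [0,0.001,0.001],
    [0,0.001,-0.02],
    [0,0.001,-0.05],
    [0,0.001,-0.09],
    [-0.04,0.0,-0.13],
    [-0.08,0,-0.15],
    [-0.12,0,-0.15],
    [-0.16,0,-0.15],
    [-0.2,0,-0.15],
    [-0.2,0,-0.15]
  ],
  "angular": [
    [0,0,0],
    [0,0,0],
    [0,0,0],
    [0,0,0],
    [0,0,0],
    [0,0,0],
    [0,0,0],
    [0,0,0],
    [0,0,0],
    [0,0,0],
    [0,0,0],
    [0,0,0],
    [0,0,0]
  ],
  "claw": [0.1,0.1,0.1,0.1,0.1,0.1,0.1,0.1,0.1,0.1,0.1,0.1,0.1]
}}

```text
time_s: 21.58
ee_pos: [0.5394, -0.1614, 0.2634]
orientation: [0.579, 0.815, -0.001, -0.0]
wrist_force: [-0.2, 0.6, 0.6]
grip_width: 0.0828
gripper_force: 0.0
```

Run:
```python
from h import *
t=optics.get_image("top")[:,:,::-1];sc=optics.get_image("scene")[:,:,::-1];cv2.imwrite("pics/top4.png",t);cv2.imwrite("pics/scene4.png",sc)
print(proj("scene",[.471,.031,.135]),proj("scene",[.471,.031,.146]),env.state()["wrist_force"])
cv2.imwrite("pics/c7.png",np.hstack([cv2.resize(sc[150:250,340:440],(400,400),interpolation=2),cv2.resize(t[100:300,200:400],(400,400),interpolation=2)]))
```

```text
[394.25266467 190.35219847] [394.51709595 187.03809919] [ 0.18559774  0.95829283 -0.1374232 ]
```

View pics/c7.png

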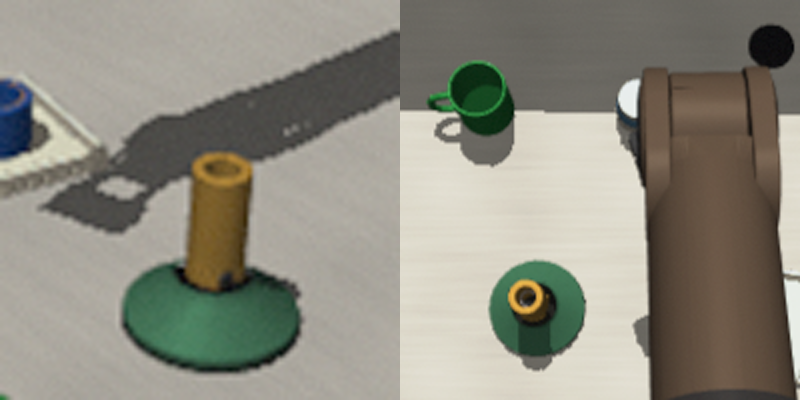

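The sleeve stands upright on the base, its top at scene crop (222,168), with a notch over the pin at crop (228,278). The mug and jar are in place, the tape is in the tray and the gripper is clear.

```bash
python3 -c "
from station import env
print(env.hand_in())"
```

```text
the job is handed in; nothing more can be done
None
```

The job is handed in at about 22 s: the tape lies flat in the nearer white tray, the sleeve stands fully home over the pin, and the gripper touches nothing; the hand-in returned no verdict, and I did not re-check the flask at the end.

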